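Drive the broken post end out of a sign foot

ROBOT

A 6-joint arm with a two-finger parallel gripper is mounted at the origin on a cart in front of the work surface, level with it; the furniture and walls round the work are solid. World frame = base frame: x ahead of the robot, y to its left, z up, the work surface at z = 0. Lengths are in m, angles in rad, forces in N, time in s.
With the tool pointing down it reaches from about 0.35 to 1 m from the base axis. Payload 7.1 kg.
Tool frame: the origin (TCP) lies midway between the tips of the shut fingers; the grasp point (between the pads) lies 19 mm behind it; z points along the fingers, y is the direction in which the jaws open and shut (so a half turn about z gives the same grasp; the last joint's range is limited). The gripper opens to 85 mm and grips with 20 to 120 N. Pads are 22 mm wide; open, the fingers measure 114 mm over their backs; the gripper's body (76 mm by 85 mm) begins 54 mm behind the grasp point. The pads swing forward as they close: fully open they stand 13 mm farther back than shut.
Start: joints at [1.214, 0.423, 1.63, -0, 1.089, -0.019], TCP at [0.207, 0.59, 0.231] pointing down, gripper open.
Joint ranges: [-3, 3], [-0.9, 2.11], [0.09, 2.58], [-1.31, 4.45], [0.11, 2.69], [-2.54, 2.54]. Speed limits (rad/s): [2.39, 2.39, 3.01, 3.14, 3.14, 3.14].

INTERFACE

Orientations are given as a unit quaternion [x, y, z, w].
In Python, from cell import r, eyes gives the robot as it stands.
- The arm moves only by the tool jog_arm, never from a script. Its argument "deltas" is a list of rows, each a list of 6 numbers: the shift along the world's x, y, z in mm, then the turn, a rotation vector about the world's x, y, z in rad. A call has 1 to 12 rows; each row shifts and turns the commanded pose from where the row before left it; what a row does not reach is not made up. A row lasts 1/8 s, in which the tool goes at most 62.5 mm and 10.7 degrees, less where a joint would pass 70% of its speed; a pose out of reach is approached as far as the arm can. A call is refused whole if a number of a shift passes 62.5 or a number of a turn 0.188, either way. A call with a gripper value outside its range is refused whole. "grip" is the opening, from 0 (shut) to 1 (fully open), set as the call begins (left out, the last holds). The fingers move at their own pace and stop on an object; the grip force is fixed at half the most. Time passes only in rows, so rows that do not move let the fingers close. It gives the time, the measured TCP pose, the force and the opening at its end, in the units of the state.
- r.get_state(): the state, without advancing time (a new reading comes with each control period).
- eyes.grab_frame(name): name is "scene" or "side" or "wrist"; returns (picture, depth): 384x512x3 uint8, red, green, blue; 384x512 float32, m along the optical axis (not along the pixel's ray), 0 where there is no reading.
- eyes.get_calibration(name): a dict with "fx", "fy", "cx", "cy" (pixels), "rvec" (rotation vector, rad) and "tvec" (3), from world to camera coordinates, as OpenCV has them; the wrist camera has in their place "hand_eye" (4x4, takes a point from camera to tool coordinates, whose origin is the TCP and whose axes are the flange's). Camera axes: x right, y down, z forward; pixel columns grow to the right and rows downward; lengths in m; the calibration is good to about 2 mm. The wrist camera is an equidistant fisheye: a pixel r from the principal point sees the ray r / f radians off the axis. A picture is of the moment at which its call begins: read the wrist's pose just before it. get_calibration takes no time and is no camera call.
- r.close_job(): hands the job in, once; it reports no verdict.
The state is a dict: "time_s": time; "qpos": joint angles; "qd": joint speeds; "tau": joint torques, N m; "eef_pos": TCP position; "eef_rot": TCP orientation; "contact_force": force on the tool from outside, world axes, zero at the start; "torque": the same for the moment, N m; "opening": opening from 0.0 (shut) to 1.0 (fully open).
Only numpy, scipy, OpenCV 4.12 (cv2) and the standard library are available. Lean on these libraries where they do the work, as an engineer would, in place of code of your own. Each camera call takes 0.05 s, during which the arm holds its last target.

TASK

A price sign's post has snapped off inside its wooden foot, which sits in the channel of the aluminium knock-out stand. Take the steel drift from its wooden holder, find the bore in the top of the foot by feel and gently push the broken end down through it, without forcing, until it drops into the tray below. Then put the drift back in its holder, fully home, and leave the other things on the counter alone.

Things in the scene. Friction and masses are not known exactly. Their poses are not given: they have to be found in the camera images.
- drift_grip (a point): centre of the grip of the loose steel drift (0.16 kg). The grip is a dark square bar 20 x 20 mm, 48 mm high; its flat underside, the shoulder, is 24 mm below this point. z is the drift's axis, up and away from the nose; x and y are square to the grip's flats. It starts in the holder, shoulder on the holder's top, so this point is 98 mm above the counter.
- drift_tip (a point): centre of the drift's flat nose, 90 mm below drift_grip: a round steel rod 12 mm in diameter runs 66 mm down from the shoulder to the nose
- drift: the drift; origin at the shoulder, on the axis, 24 mm below drift_grip
- holder_mouth (a point): centre of the mouth of the hole in the drift's holder, a fixed wooden block 56 x 56 mm and 74 mm high; the round hole, 17 mm in diameter, goes straight down right through it with a 2 mm chamfer at the mouth. z up.
- stand_mouth (a point): a fixed point of the stand, 96 mm above the counter at the middle of its channel, level with the top of the foot. y runs along the channel, x across it, z up. The foot lies loose in the channel: across it (x) its bore is within 1 mm of this point; along it (y) the foot lies anywhere within 20 mm either way, which is not measured.
- stand: fixed aluminium knock-out stand, base 94 (x) x 148 mm (y), 85 mm high; origin under its centre, axes as stand_mouth. In its channel lies the loose foot (0.4 kg), a light wooden block 52 mm in x, 56 in y, 36 high (underside 60, top 96 mm above the counter) with a 17 mm round bore, 1.5 mm chamfer, straight down through its centre. Its weight rests on the stand.
- tray: fixed black catch tray under the foot, 70 x 96 x 14 mm, origin under its centre, 6 mm above the counter. The broken post end, a dark wooden plug 15.4 mm in diameter, 20 mm long, 60 g, is held in the bore by friction (about 6 to 14 N), its top 4 to 10 mm below the foot's top; it lets go when the nose is 30 to 34 mm below the foot's top and falls in here.
- sugar_shaker: glass sugar shaker, 44 mm wide, 90 mm high, a bystander; origin under its centre
- marker: marker pen 136 mm long lying on the counter, a bystander
- price_peg_2: price card in a wooden block, 75 mm wide, 54 mm high, a bystander; origin under its centre
- espresso_cup: espresso cup 48 mm high, a bystander; origin under its centre
There are look-alikes about, which are no part of the job. What is shaped like the part that bears holder_mouth but orange is not meant.

How it is judged:
On the way, in this order (a step that is already met when the one before it is completed fails the run):
1. the drift is lifted clear out of its holder (z of drift_tip in the frame of holder_mouth above 0.005 m and contact force between tray and anything else below 0.05 N), for 0.1 s.
2. the broken end leaves the foot with the drift's nose in the bore (contact force between tray and anything else above 0.2 N and z of drift_tip in the frame of stand_mouth below -0.02 m and horizontal distance between drift_tip and stand_mouth below 0.027 m and angle between drift_grip's own z axis and vertical below 0.2 rad), for 0.05 s.
At the end, for the whole second after the job is handed in: the broken end lies in the tray (which bears more than 0.2 N), the foot still rests on the stand (more than 2 N); the drift stands at rest in its holder, its shoulder within 6 mm of the mouth's centre and upright within 0.08 rad (contact force between tray and anything else above 0.2 N and contact force between stand and anything else above 2 N and distance between drift and holder_mouth below 0.006 m and angle between drift_grip's own z axis and vertical below 0.08 rad and linear speed of drift below 0.02 m/s); the robot touches nothing.
It fails at once if the stand is loaded with more than 40 N, as when the drift is forced against the foot (contact force between stand and anything else above 40 N).
It fails at once if a bystander is moved by more than 25 mm (distance of any of sugar_shaker, marker, price_peg_2, espresso_cup from where it was at the start of the episode above 0.025 m).
It also fails if it takes over 72 s, if anything falls off the work surface, if the arm or the gripper's body presses on something with over 40 N, if the wrist force passes 120 N, or if a joint passes its speed limit or range.

## Working session

There is one attempt and no reset: what is moved stays moved. The work goes in short steps, Python scripts to look and compute and a tool call to move; the robot and the scene stay as the last step left them, time stands still between calls to the robot, and variables do not carry over. Pictures are saved under pics/ and viewed, and the job is handed in when it is done.

Besides the shell and the picture viewer there is one more tool, called after "Emit:" by a JSON object that holds its "method" and its "body", one argument or row to a line. jog_arm: Moves the arm, as the interface text tells. Its arguments: {"type":"object","properties":{"deltas":{"type":"array"},"grip":{"type":"number"}},"required":["deltas"]}

```bash
ls; mkdir -p pics
cat > h.py <<'E'
import numpy as np, cv2
from cell import r, eyes
from scipy.spatial.transform import Rotation as R
def cal(n):
    c=eyes.get_calibration(n); return c
def w2c(c):
    return R.from_rotvec(np.ravel(c['rvec'])).as_matrix(), np.ravel(c['tvec'])
def pt(c,u,v,d):
    M,t=w2c(c); p=np.array([(u-c['cx'])/c['fx']*d,(v-c['cy'])/c['fy']*d,d]); return M.T@(p-t)
def plane(c,u,v,z):
    M,t=w2c(c); ray=M.T@np.array([(u-c['cx'])/c['fx'],(v-c['cy'])/c['fy'],1]); o=-M.T@t
    return o+ray*(z-o[2])/ray[2]
def proj(c,p):
    M,t=w2c(c); q=M@np.array(p)+t; return q[0]/q[2]*c['fx']+c['cx'],q[1]/q[2]*c['fy']+c['cy']
E
python3 - <<'E'
from h import *
for n in ['scene','side','wrist']:
    im,d=eyes.grab_frame(n); cv2.imwrite(f'pics/{n}0.png',im[...,::-1]); np.save(f'pics/{n}0.npy',d)
    np.save(f'pics/{n}0rgb.npy',im)
    c=cal(n); print(n,c)
    if n!='wrist': M,t=w2c(c); print(-M.T@t)
print(r.get_state())
E
```

```text
pics
scene {'fx': 467.53789759268847, 'fy': 467.53789759268847, 'cx': 254.6363425654092, 'cy': 188.40964638243094, 'rvec': array([ 1.12831489, -2.02758512,  1.25491186]), 'tvec': array([0.43996419, 0.24224288, 0.56009277])}
[-0.09338745  0.58458404  0.46421363]
side {'fx': 360.67511320293517, 'fy': 360.67511320293517, 'cx': 249.25519019694633, 'cy': 196.13779543283138, 'rvec': array([ 0.03854722, -2.77204894,  1.47456172]), 'tvec': array([ 0.53365192, -0.00259977,  1.02016744])}
[0.52030763 0.85921364 0.56264076]
wrist {'fx': 297.3186396354542, 'fy': 297.3186396354542, 'cx': 260.01533205987874, 'cy': 189.85511362205827, 'hand_eye': array([[ 1.64605137e-03, -9.66191539e-01, -2.57820092e-01,
         6.49424114e-02],
       [ 9.99998505e-01,  1.45392395e-03,  9.35845956e-04,
         1.23999707e-04],
       [-5.29355638e-04, -2.57821247e-01,  9.66192488e-01,
        -1.42716664e-01],
       [ 0.00000000e+00,  0.00000000e+00,  0.00000000e+00,
         1.00000000e+00]])}
{'time_s': 0.15, 'qpos': array([ 1.21401189e+00,  4.23695582e-01,  1.63048891e+00,  1.07064256e-05,
        1.08856907e+00, -1.89911847e-02]), 'qd': array([ 1.09109933e-04, -1.23881973e-03, -4.12246433e-03,  3.69294426e-05,
       -8.78958272e-04, -1.32106712e-03]), 'tau': array([ 5.16236450e-04, -5.57769585e+01, -2.82019204e+01,  1.03594205e-04,
        4.72281215e-03, -1.55777497e-05]), 'eef_pos': array([0.20695488, 0.58931151, 0.23071538]), 'eef_rot': array([ 1.68097200e-01,  9.85770254e-01, -5.69353584e-04, -1.13077682e-04]), 'contact_force': array([-1.09680218,  0.16333846,  0.67808347]), 'torque': array([-0.03246405,  0.04354539,  0.02316016]), 'opening': 1.0008378490977403}
```

View pics/scene0.png

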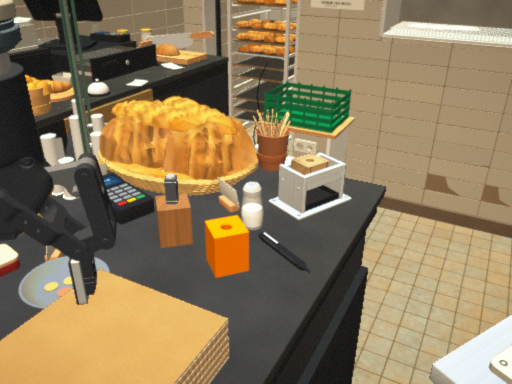

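View pics/side0.png

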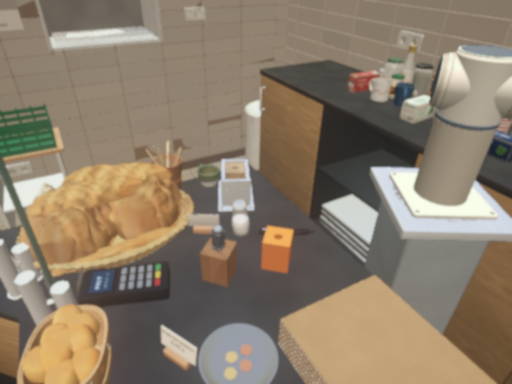

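View pics/wrist0.png

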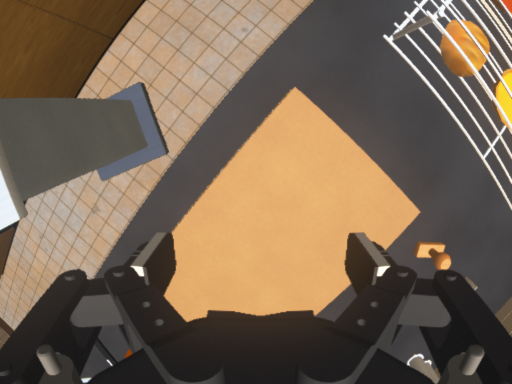

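Scene picture: the brown wooden block at (173,222) carries the dark grip at (171,188), and the orange block with an empty hole is at (227,247). The orange one is the look-alike, so the brown one is meant. The stand is at (310,188) with the foot on top at (310,161). I'll confirm with enlarged crops.

Run:
```python
import cv2,numpy as np
a=cv2.imread('pics/scene0.png'); b=cv2.imread('pics/side0.png')
cv2.imwrite('pics/c1.png',cv2.resize(a[160:285,140:265],None,fx=4.6,fy=4.6,interpolation=cv2.INTER_CUBIC))
cv2.imwrite('pics/c2.png',cv2.resize(a[140:225,262:362],None,fx=6,fy=6,interpolation=cv2.INTER_CUBIC))
cv2.imwrite('pics/c3.png',cv2.resize(b[150:290,180:310],None,fx=4,fy=4,interpolation=cv2.INTER_CUBIC))
```

```text
(no output)
```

View pics/c1.png

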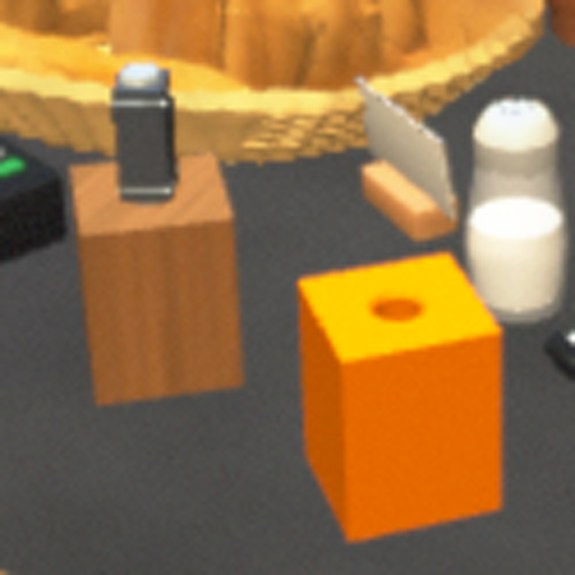

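View pics/c2.png

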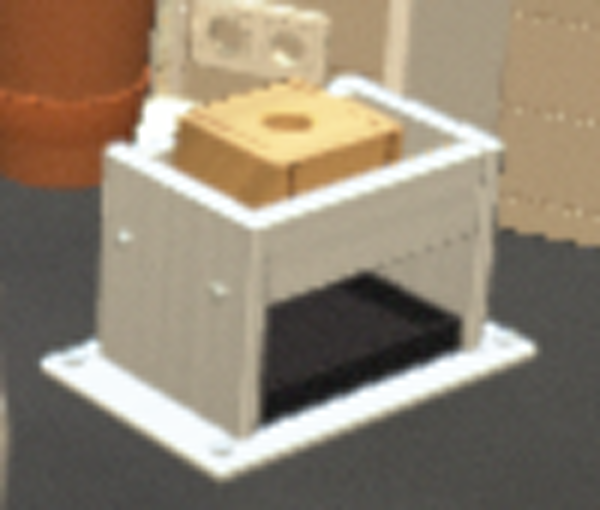

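View pics/c3.png

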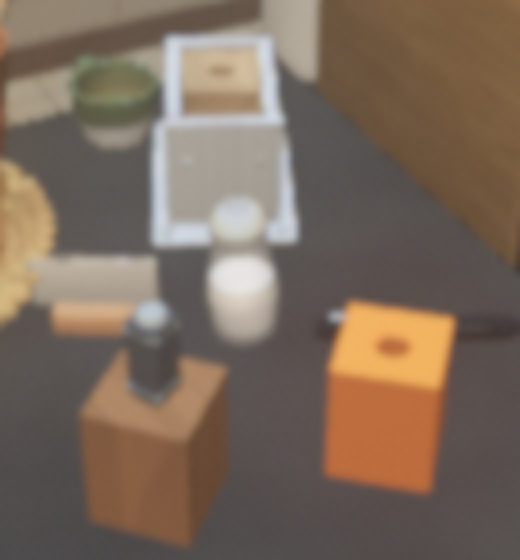

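Run:
```python
from h import *
s=cal('scene'); d=cal('side'); D=np.load('pics/scene0.npy'); np.set_printoptions(precision=4,suppress=True)
f1=lambda p:(p[0]/4.6+140,p[1]/4.6+160); f2=lambda p:(p[0]/6+262,p[1]/6+140); f3=lambda p:(p[0]/4+180,p[1]/4+150)
def show(n,c,f,ps,z):
    q=np.array([plane(c,*f(p),z)[:2] for p in ps]); print(n,q.tolist() if 0 else '\n',q,'mean',q.mean(0))
    e=np.diff(np.vstack([q,q[:1]]),axis=0); print('len',np.linalg.norm(e,axis=1),'ang',np.degrees(np.arctan2(e[:,1],e[:,0])))
show('holder sc',s,f1,[(70,168),(212,155),(234,220),(82,237)],.074)
show('holder sd',d,f3,[(82,411),(146,350),(228,368),(187,441)],.074)
show('grip bottom sc',s,f1,[(120,190),(171,190),],.074)
show('griptop sc',s,f1,[(142,75)],.122)
show('griptop sd',d,f3,[(153,312)],.122)
show('stand rim sc',s,f2,[(106,152),(255,228),(502,150),(345,78)],.085)
show('stand rim sd',d,f3,[(165,36),(272,36),(285,124),(155,124)],.085)
show('base sc',s,f2,[(42,362),(222,478),(537,350)],.006)
show('hole sc',s,f2,[(288,122)],.096)
show('hole sd',d,f3,[(220,71)],.096)
show('foot sc',s,f2,[(172,128),(290,165),(403,128),(295,82)],.096)
show('foot sd',d,f3,[(183,50),(256,50),(262,96),(182,96)],.096)
show('orange',s,f1,[(300,283),(450,255),(500,327),(345,362)],.074)
show('shaker top sc',s,f1,[(515,108)],.09); show('shaker sd',d,f3,[(237,212)],.09)
show('peg top sc',s,f1,[(360,80),(455,213)],.03)
show('peg sd',d,f3,[(40,255),(158,258)],.054)
for u,v in [(171,185),(165,225),(310,165)]: print(pt(s,u,v,D[v,u]))
```

```text
holder sc 
 [[0.6213 0.3388]
 [0.603  0.2873]
 [0.5512 0.3023]
 [0.5682 0.3551]] mean [0.5859 0.3209]
len [0.0546 0.054  0.0554 0.0555] ang [-109.5059  163.8651   72.1428  -17.019 ]
holder sd 
 [[0.6227 0.3367]
 [0.5958 0.29  ]
 [0.5528 0.3025]
 [0.5697 0.3558]] mean [0.5853 0.3212]
len [0.0539 0.0449 0.0559 0.0563] ang [-119.9208  163.7536   72.3274  -19.8234]
grip bottom sc 
 [[0.5946 0.3292]
 [0.5847 0.3127]] mean [0.5897 0.321 ]
len [0.0193 0.0193] ang [-121.0494   58.9506]
griptop sc 
 [[0.5892 0.319 ]] mean [0.5892 0.319 ]
len [0.] ang [0.]
griptop sd 
 [[0.5878 0.3178]] mean [0.5878 0.3178]
len [0.] ang [0.]
stand rim sc 
 [[ 0.5995  0.0846]
 [ 0.5273  0.078 ]
 [ 0.533  -0.0302]
 [ 0.6089 -0.025 ]] mean [0.5672 0.0269]
len [0.0725 0.1083 0.0761 0.11  ] ang [-174.7426  -87.0119    3.9212   94.9212]
stand rim sd 
 [[ 0.6136 -0.0318]
 [ 0.539  -0.0348]
 [ 0.5278  0.0821]
 [ 0.6097  0.0853]] mean [0.5725 0.0252]
len [0.0747 0.1175 0.082  0.1172] ang [-177.6242   95.4552    2.2324  -88.1128]
base sc 
 [[ 0.6091  0.1015]
 [ 0.5141  0.0956]
 [ 0.5273 -0.0516]] mean [0.5502 0.0485]
le
[... 466 characters left out ...]
 0.0373]
len [0.049  0.0609 0.0509 0.0607] ang [-177.649    95.5715    2.2749  -86.2238]
orange 
 [[0.498  0.3019]
 [0.4876 0.2469]
 [0.4367 0.2569]
 [0.4448 0.3122]] mean [0.4668 0.2795]
len [0.056  0.0518 0.0558 0.0541] ang [-100.664   168.808    81.7096  -10.9174]
shaker top sc 
 [[0.5498 0.1807]] mean [0.5498 0.1807]
len [0.] ang [0.]
shaker sd 
 [[0.5534 0.187 ]] mean [0.5534 0.187 ]
len [0.] ang [0.]
peg top sc 
 [[0.7155 0.1625]
 [0.582  0.1895]] mean [0.6487 0.176 ]
len [0.1362 0.1362] ang [168.5844 -11.4156]
peg sd 
 [[0.6693 0.1839]
 [0.6    0.1843]] mean [0.6346 0.1841]
len [0.0693 0.0693] ang [179.6417  -0.3583]
[0.5772 0.3246 0.112 ]
[0.5654 0.3456 0.0461]
[0.55   0.0479 0.0963]
```

Run:
```python
from h import *
np.set_printoptions(precision=3,suppress=True)
for n in ['scene','side']:
    c=cal(n); D=np.load(f'pics/{n}0.npy')
    v,u=np.mgrid[0:384,0:512]; M,t=w2c(c)
    P=np.stack([(u-c['cx'])/c['fx']*D,(v-c['cy'])/c['fy']*D,D],-1)-t; P=P@M
    ok=(D>0)&(P[...,2]>.06)&(P[...,2]<.6)&(P[...,0]>.3)&(P[...,0]<.95)&(P[...,1]>-.3)&(P[...,1]<.8)
    Q=P[ok]; print(n)
    print('     ',*[f'{y:5.2f}' for y in np.arange(-.3,.8,.1)])
    for x in np.arange(.3,.95,.05):
        print(f'{x:.2f}',*[ (lambda m: f'{Q[m,2].max():5.2f}' if m.sum()>3 else '  .  ')((abs(Q[:,0]-x-.025)<.025)&(abs(Q[:,1]-y-.05)<.05)) for y in np.arange(-.3,.8,.1)])
```

```text
scene
      -0.30 -0.20 -0.10  0.00  0.10  0.20  0.30  0.40  0.50  0.60  0.70
0.30   .     .     .     .     .     .    0.07  0.07  0.07  0.07   .  
0.35   .     .     .     .     .     .     .    0.07  0.07  0.07   .  
0.40   .     .     .     .     .    0.08  0.08  0.07  0.07  0.07   .  
0.45   .     .     .     .     .    0.08  0.08  0.07   .     .     .  
0.50   .     .    0.09  0.10  0.09   .     .     .     .     .     .  
0.55   .     .    0.09  0.10  0.09  0.08  0.13   .     .     .     .  
0.60   .     .    0.09  0.09   .    0.08  0.08   .     .     .     .  
0.65   .     .     .     .    0.07   .     .     .     .     .     .  
0.70   .     .    0.12  0.14  0.15  0.13   .     .     .     .     .  
0.75   .     .    0.13  0.14  0.16  0.15   .    0.07   .     .     .  
0.80   .     .     .    0.13  0.16  0.16  0.12  0.08   .     .     .  
0.85   .     .     .     .    0.17  0.17  0.38  0.13   .     .     .  
0.90   .     .     .     .    0.16  0.17  0.38   .     .     .     .  
side
      -0.30 -0.20 -0.10  0.00  0.10  0.20  0.30  0.40  0.50  0.60  0.70
0.30   .     .     .  
[... 198 characters left out ...]
.     .     .     .     .    0.08  0.08  0.07  0.07   .     .  
0.50   .     .    0.09  0.10  0.09   .     .     .     .     .     .  
0.55   .     .    0.09  0.10  0.09  0.08  0.13   .     .     .     .  
0.60   .     .    0.09  0.08   .    0.07  0.12   .     .     .     .  
0.65   .     .     .     .     .     .     .     .     .     .     .  
0.70   .     .    0.12  0.13  0.15  0.13   .     .    0.10  0.09   .  
0.75   .     .    0.13  0.14  0.16  0.15   .    0.10  0.12  0.10   .  
0.80   .     .     .    0.13  0.16  0.16  0.10  0.10  0.11  0.09   .  
0.85   .     .     .     .    0.17  0.17  0.31  0.13   .     .     .  
0.90   .     .     .     .    0.16  0.17  0.31   .     .     .     .
```

Emit:
{"method": "jog_arm", "body": {
  "deltas": [
    [41,-30,0,0,0,0],
    [41,-30,0,0,0,0],
    [41,-30,0,0,0,0],
    [41,-30,0,0,0,0],
    [41,-30,0,0,0,0],
    [41,-30,0,0,0,0],
    [41,-30,0,0,0,0],
    [41,-29,0,0,0,0],
    [41,-29,0,0,0,0],
    [0,0,0,0,0,0],
    [0,0,0,0,0,0]
  ]
}}

```text
time_s: 1.52
eef_pos: [0.5756, 0.3215, 0.2308]
eef_rot: [0.168, 0.986, -0.0, -0.001]
contact_force: [-0.1, -0.4, 0.5]
opening: 0.996
```

Run:
```python
from h import *
st=r.get_state(); print(st['eef_pos'],st['eef_rot'],st['contact_force'],st['time_s'])
im,d=eyes.grab_frame('wrist'); cv2.imwrite('pics/w1.png',im[...,::-1]); np.save('pics/w1.npy',d)
np.savez('pics/w1s.npz',p=st['eef_pos'],q=st['eef_rot'])
```

```text
[0.57557294 0.3215342  0.23080254] [ 1.68396338e-01  9.85719171e-01 -2.50896108e-04 -5.71568805e-04] [-0.10809653 -0.38793259  0.53282874] 1.525
```

View pics/w1.png

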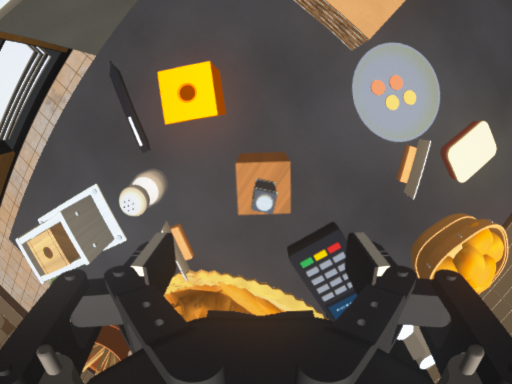

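```bash
cat >> h.py <<'E'
def wplane(p,q,u,v,z):
    c=eyes.get_calibration('wrist'); du,dv=u-c['cx'],v-c['cy']; rr=np.hypot(du,dv); th=rr/c['fx']
    k=np.array([np.sin(th)*du/rr,np.sin(th)*dv/rr,np.cos(th)])
    H=c['hand_eye']; W=R.from_quat(q).as_matrix()
    o=W@H[:3,3]+p; ray=W@H[:3,:3]@k
    return o+ray*(z-o[2])/ray[2]
E
python3 - <<'E'
import cv2
a=cv2.imread('pics/w1.png')
cv2.imwrite('pics/c4.png',cv2.resize(a[145:225,225:305],None,fx=7,fy=7,interpolation=cv2.INTER_CUBIC))
cv2.imwrite('pics/c5.png',cv2.resize(a[175:295,5:135],None,fx=4.6,fy=4.6,interpolation=cv2.INTER_CUBIC))
E
```

```text
(no output)
```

View pics/c4.png

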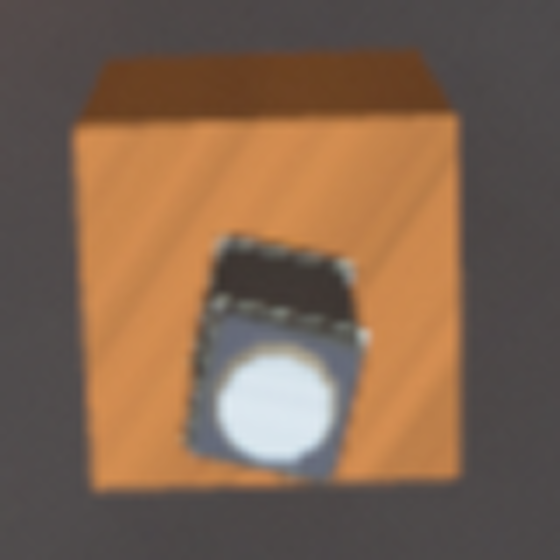

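View pics/c5.png

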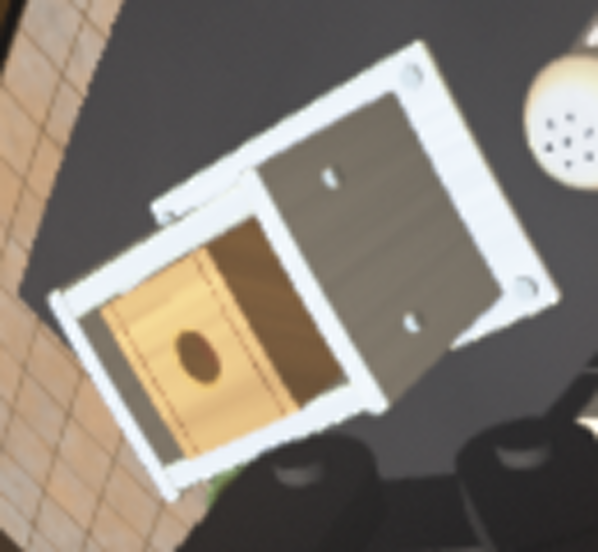

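Run:
```python
from h import *
np.set_printoptions(precision=4,suppress=True)
s=np.load('pics/w1s.npz'); p,q=s['p'],s['q']
def show(n,f,o,ps,z):
    Q=np.array([wplane(p,q,o[0]+a/f,o[1]+b/f,z)[:2] for a,b in ps]); e=np.diff(np.vstack([Q,Q[:1]]),axis=0)
    print(n,'\n',Q,'mean',Q.mean(0),'len',np.linalg.norm(e,axis=1),'ang',np.degrees(np.arctan2(e[:,1],e[:,0])))
A=(7,(225,145)); B=(4.6,(5,175))
show('holder',*A,[(75,127),(459,114),(461,480),(94,490)],.074)
show('griptop',*A,[(217,298),(366,340),(333,477),(185,446)],.122)
show('knob',*A,[(275,408)],.128)
show('hole',*B,[(199,356)],.096)
show('foot',*B,[(100,310),(208,246),(300,408),(185,462)],.096)
show('rim',*B,[(50,295),(248,170),(385,410),(170,500)],.085)
show('base',*B,[(152,208),(422,40),(560,297)],.006)
W=R.from_quat(q).as_matrix(); print('tool y ang',np.degrees(np.arctan2(W[1,1],W[0,1])))
```

```text
holder 
 [[0.5547 0.3028]
 [0.5714 0.3564]
 [0.6254 0.3394]
 [0.6083 0.2859]] mean [0.59   0.3211] len [0.0562 0.0566 0.0562 0.0562] ang [  72.7136  -17.4928 -107.6851  162.4834]
griptop 
 [[0.5745 0.3185]
 [0.5858 0.3343]
 [0.6017 0.3246]
 [0.5915 0.3081]] mean [0.5884 0.3214] len [0.0195 0.0186 0.0194 0.0199] ang [  54.4665  -31.4712 -121.8014  148.6711]
knob 
 [[0.5887 0.3212]] mean [0.5887 0.3212] len [0.] ang [0.]
hole 
 [[0.5727 0.035 ]] mean [0.5727 0.035 ] len [0.] ang [0.]
foot 
 [[0.5499 0.0026]
 [0.5454 0.0598]
 [0.5959 0.0632]
 [0.6012 0.0046]] mean [0.5731 0.0325] len [0.0574 0.0506 0.0589 0.0513] ang [  94.5367    3.912   -84.8173 -177.7539]
rim 
 [[ 0.5409 -0.0318]
 [ 0.532   0.0764]
 [ 0.6069  0.0825]
 [ 0.6153 -0.0265]] mean [0.5738 0.0252] len [0.1086 0.0752 0.1093 0.0746] ang [  94.6843    4.6986  -85.6324 -175.866 ]
base 
 [[ 0.5347 -0.0516]
 [ 0.5217  0.0955]
 [ 0.6133  0.1029]] mean [0.5566 0.0489] len [0.1477 0.0918 0.1733] ang [  95.0299    4.6069 -116.9652]
tool y ang 70.61083300405213
```

Wrist view: the holder is centred at about (263,187) and the grip top at (264,202). The grip is yawed about 13° from the jaws. The drift axis comes out at (0.5885, 0.3213) and the bore at about (0.572, 0.035).

Emit:
{"method": "jog_arm", "body": {
  "deltas": [
    [7,0,0,0,0,-0.113],
    [6,0,0,0,0,-0.113],
    [0,0,-30,0,0,0],
    [0,0,-35,0,0,0],
    [0,0,-35,0,0,0],
    [0,0,-30,0,0,0],
    [0,0,-18,0,0,0],
    [0,0,0,0,0,0],
    [0,0,0,0,0,0]
  ]
}}

```text
time_s: 2.7
eef_pos: [0.5897, 0.3224, 0.0845]
eef_rot: [0.278, 0.961, 0.001, 0.001]
contact_force: [0.6, -0.1, 0.2]
opening: 0.998
```

Emit:
{"method": "jog_arm", "body": {
  "deltas": [
    [0,0,0,0,0,0],
    [0,0,0,0,0,0],
    [0,0,0,0,0,0],
    [0,0,0,0,0,0],
    [0,0,0,0,0,0],
    [0,0,0,0,0,0]
  ],
  "grip": 0.0
}}

```text
time_s: 3.45
eef_pos: [0.5892, 0.3216, 0.0837]
eef_rot: [0.278, 0.961, 0.0, 0.0]
contact_force: [-1.8, -1.3, 4.3]
opening: 0.219
```

Run:
```python
from h import *
st=r.get_state(); print({k:np.round(v,4) for k,v in st.items()})
im,d=eyes.grab_frame('wrist'); cv2.imwrite('pics/w2.png',im[...,::-1])
```

```text
{'time_s': np.float64(3.45), 'qpos': array([ 4.8200e-01,  6.6710e-01,  1.5989e+00, -1.0000e-04,  8.7540e-01,
       -5.2490e-01]), 'qd': array([-0.0001, -0.0014, -0.0001, -0.0006,  0.0005, -0.0024]), 'tau': array([ 3.42800e-01, -6.15694e+01, -2.26396e+01,  1.21000e-01,
       -5.03100e-01, -2.60000e-03]), 'eef_pos': array([0.5892, 0.3216, 0.0837]), 'eef_rot': array([2.782e-01, 9.605e-01, 0.000e+00, 1.000e-04]), 'contact_force': array([-1.8432, -1.3467,  4.309 ]), 'torque': array([-0.2146,  0.1576,  0.0364]), 'opening': np.float64(0.219)}
```

View pics/w2.png

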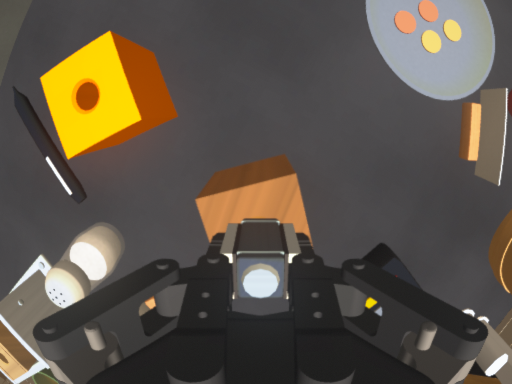

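Emit:
{"method": "jog_arm", "body": {
  "deltas": [
    [0,0,5,0,0,0],
    [0,0,12,0,0,0],
    [0,0,18,0,0,0],
    [0,0,20,0,0,0],
    [0,0,20,0,0,0],
    [0,0,20,0,0,0],
    [0,0,20,0,0,0],
    [0,0,10,0,0,0],
    [0,0,0,0,0,0],
    [0,0,0,0,0,0]
  ]
}}

```text
time_s: 4.75
eef_pos: [0.5886, 0.3214, 0.2075]
eef_rot: [0.278, 0.961, -0.001, -0.001]
contact_force: [-0.3, 0.2, -1.6]
opening: 0.228
```

Run:
```python
from h import *
st=r.get_state(); print({k:np.round(v,4) for k,v in st.items() if k!='tau'})
for n,b in [('scene',(60,260,100,300)),('side',(100,300,150,300)),('wrist',(200,350,200,350))]:
    im,d=eyes.grab_frame(n); cv2.imwrite(f'pics/l_{n}.png',im[...,::-1])
    a=im[b[0]:b[1],b[2]:b[3],::-1]; cv2.imwrite(f'pics/lc_{n}.png',cv2.resize(a,None,fx=2.9 if n!='wrist' else 3.5,fy=2.9 if n!='wrist' else 3.5,interpolation=cv2.INTER_CUBIC))
```

```text
{'time_s': np.float64(4.75), 'qpos': array([ 0.4821,  0.5155,  1.5384, -0.    ,  1.0892, -0.5249]), 'qd': array([ 0.001 ,  0.0059,  0.0039,  0.0007, -0.0005, -0.0012]), 'eef_pos': array([0.5886, 0.3214, 0.2075]), 'eef_rot': array([ 2.782e-01,  9.605e-01, -5.000e-04, -5.000e-04]), 'contact_force': array([-0.3139,  0.1594, -1.5737]), 'torque': array([-0.0018,  0.0119,  0.0666]), 'opening': np.float64(0.2281)}
```

View pics/lc_scene.png

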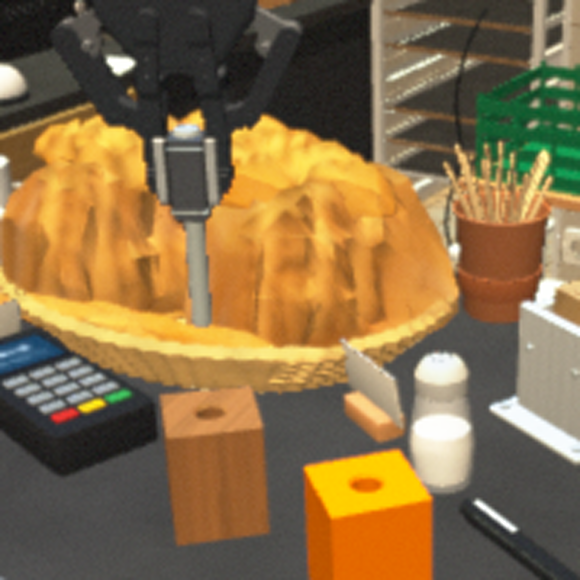

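View pics/lc_side.png

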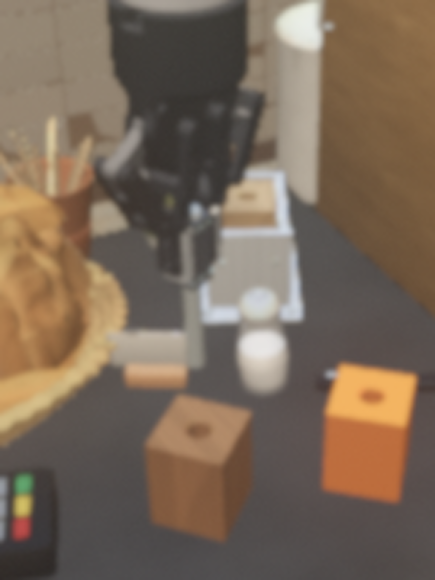

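View pics/l_wrist.png

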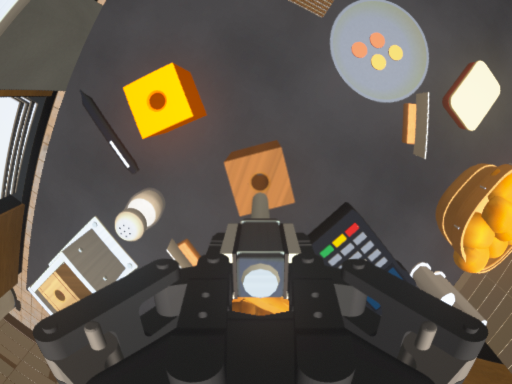

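```bash
python3 - <<'E'
from h import *
np.set_printoptions(precision=4,suppress=True)
s,d=cal('scene'),cal('side')
def tri(a,b):
    Ps=[]
    for c in (s,d):
        M,t=w2c(c); K=np.array([[c['fx'],0,c['cx']],[0,c['fy'],c['cy']],[0,0,1]]); Ps.append(K@np.c_[M,t])
    X=cv2.triangulatePoints(Ps[0],Ps[1],np.array(a,float).reshape(2,1),np.array(b,float).reshape(2,1)).ravel(); X=X[:3]/X[3]
    return X, np.array(proj(s,X))-a, np.array(proj(d,X))-b
f=lambda x,y,o:(x/2.9+o[0],y/2.9+o[1])
S=(100,60);D=(150,100)
print('tip',tri(f(200,324,S),f(195,364,D)))
print('shoulder',tri(f(190,217,S),f(196,280,D)))
print('knob',tri(f(186,132,S),f(202,212,D)))
print('hole',plane(s,*f(210,413,S),.074),plane(d,*f(199,430,D),.074))
W=np.load('pics/w1s.npz')
st=r.get_state();p,q=st['eef_pos'],st['eef_rot']
print('wrist hole',wplane(p,q,260,182,.074),'tip',wplane(p,q,261,200,.131))
print('foot hole',wplane(p,q,60,296,.096), plane(s,*f(0,0,S),.096))
E
python3 - <<'E'
import cv2
a=cv2.imread('pics/l_wrist.png')
cv2.imwrite('pics/lc_w.png',cv2.resize(a[130:320,20:310],None,fx=2.7,fy=2.7,interpolation=cv2.INTER_CUBIC))
E
```

```text
tip (array([0.589 , 0.3218, 0.1313]), array([-0.005,  0.01 ]), array([-0.0021, -0.0165]))
shoulder (array([0.5855, 0.324 , 0.1991]), array([ 0.049 , -0.1082]), array([0.0166, 0.1788]))
knob (array([0.5799, 0.3247, 0.249 ]), array([-0.0397,  0.0944]), array([-0.01  , -0.1561]))
hole [0.5852 0.3214 0.074 ] [0.5884 0.3226 0.074 ]
wrist hole [0.5894 0.3212 0.074 ] tip [0.5905 0.3215 0.131 ]
foot hole [0.5739 0.0337 0.096 ] [1.7229 0.1224 0.096 ]
```

View pics/lc_w.png

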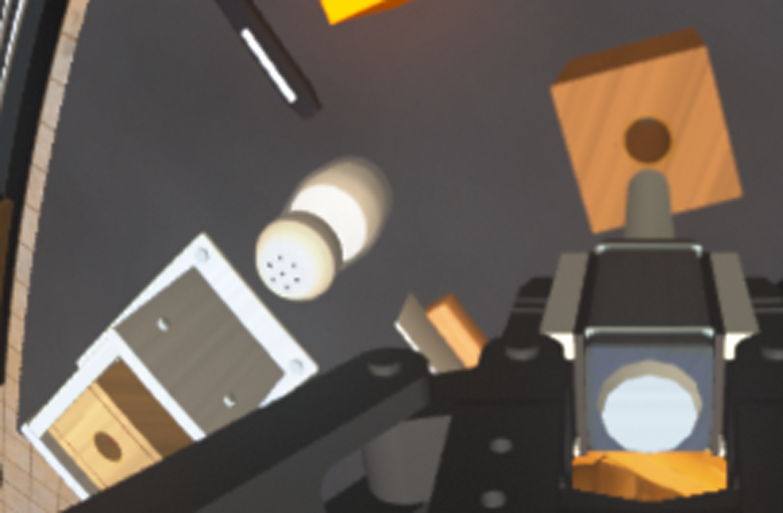

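Emit:
{"method": "jog_arm", "body": {
  "deltas": [
    [0,-25,0,0,0,0],
    [0,-37,0,0,0,0],
    [0,-37,0,0,0,0],
    [0,-37,0,0,0,0],
    [0,-37,0,0,0,0],
    [0,-37,0,0,0,0],
    [0,-37,0,0,0,0],
    [0,-30,0,0,0,0],
    [0,-20,0,0,0,0],
    [0,0,0,0,0,0],
    [0,0,0,0,0,0]
  ]
}}

```text
time_s: 6.28
eef_pos: [0.589, 0.025, 0.2083]
eef_rot: [0.278, 0.961, 0.0, -0.0]
contact_force: [0.4, -0.8, -1.5]
opening: 0.228
```

Run:
```python
from h import *
st=r.get_state(); print({k:np.round(v,4) for k,v in st.items() if k!='tau'})
np.savez('pics/w3s.npz',p=st['eef_pos'],q=st['eef_rot'])
im,d=eyes.grab_frame('wrist'); cv2.imwrite('pics/w3.png',im[...,::-1])
a=im[110:250,190:350,::-1]; cv2.imwrite('pics/w3c.png',cv2.resize(a,None,fx=4.2,fy=4.2,interpolation=cv2.INTER_CUBIC))
im,d=eyes.grab_frame('scene'); cv2.imwrite('pics/s3.png',im[...,::-1])
a=im[60:220,250:410,::-1]; cv2.imwrite('pics/s3c.png',cv2.resize(a,None,fx=3.6,fy=3.6,interpolation=cv2.INTER_CUBIC))
```

```text
{'time_s': np.float64(6.275), 'qpos': array([ 2.2100e-02,  3.9890e-01,  1.7286e+00,  3.0000e-04,  1.0142e+00,
       -9.8510e-01]), 'qd': array([ 0.0146,  0.0017, -0.0019,  0.0007, -0.0007, -0.0017]), 'eef_pos': array([0.589 , 0.025 , 0.2083]), 'eef_rot': array([ 2.782e-01,  9.605e-01,  1.000e-04, -1.000e-04]), 'contact_force': array([ 0.3682, -0.8   , -1.549 ]), 'torque': array([-0.0056,  0.019 , -0.011 ]), 'opening': np.float64(0.2277)}
```

View pics/w3c.png

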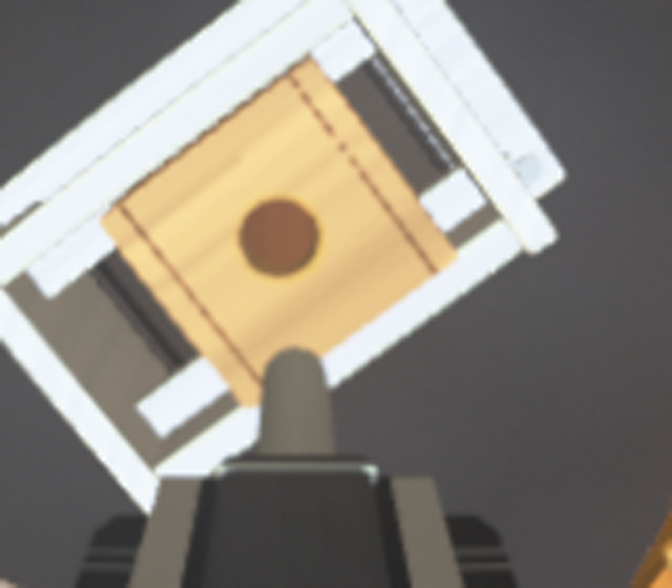

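View pics/s3c.png

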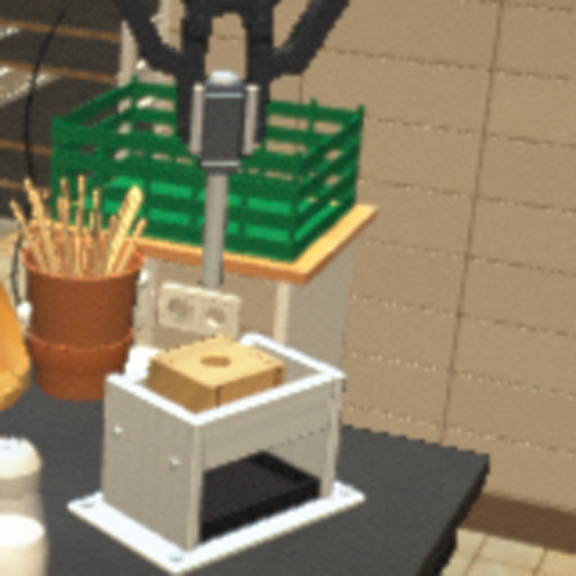

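```bash
cat >> h.py <<'E'
def wproj(p,q,X):
    c=eyes.get_calibration('wrist'); H=c['hand_eye']; W=R.from_quat(q).as_matrix()
    t=W.T@(np.array(X)-p); k=H[:3,:3].T@(t-H[:3,3]); th=np.arctan2(np.hypot(k[0],k[1]),k[2]); a=np.arctan2(k[1],k[0])
    return c['cx']+c['fx']*th*np.cos(a), c['cy']+c['fx']*th*np.sin(a)
E
python3 - <<'E'
from h import *
np.set_printoptions(precision=4,suppress=True)
s=np.load('pics/w3s.npz'); p,q=s['p'],s['q']; W=R.from_quat(q).as_matrix()
f=lambda P:np.round(((P[0]-190)*4.2,(P[1]-110)*4.2),1)
tip=p+[0,0,-.0757]
for dx in (-1,1):
  for nm,v in (('x',W[:,0]),('y',W[:,1])): print('tip rim',nm,dx,f(wproj(p,q,tip+dx*.006*v)))
print('tip c',f(wproj(p,q,tip)))
print('bore', wplane(p,q,190+279/4.2,110+238/4.2,.096))
for x,y in [(303,57),(457,258),(245,405),(103,218)]: print('foot',wplane(p,q,190+x/4.2,110+y/4.2,.096))
c=cal('scene'); f2=lambda x,y:plane(c,250+x/3.6,60+y/3.6,.096); print('scene bore',f2(216,361)); print('tip pred in scene', [(a-o)*3.6 for a,o in zip(proj(c,tip),(250,60))])
E
```

```text
tip rim x -1 [291.9 402.3]
tip rim y -1 [259. 371.]
tip rim x 1 [292.  339.3]
tip rim y 1 [324.8 371.1]
tip c [291.9 371.1]
bore [0.5724 0.0322 0.096 ]
foot [0.5433 0.0564 0.096 ]
foot [0.5958 0.0615 0.096 ]
foot [0.5993 0.0066 0.096 ]
foot [0.5491 0.0036 0.096 ]
scene bore [0.5688 0.0331 0.096 ]
tip pred in scene [np.float64(209.08012537531178), np.float64(284.75552456802313)]
```

Run:
```python
from h import *
np.set_printoptions(precision=4,suppress=True)
s=np.load('pics/w3s.npz'); p,q=s['p'],s['q']; W=R.from_quat(q).as_matrix()
e=wplane(p,q,190+293.5/4.2,110+347/4.2,p[2]-.0757); tip=e-.006*W[:,0]; print('tip',tip,tip-p)
b=wplane(p,q,190+279/4.2,110+238/4.2,.096); print('move',b-tip)
```

```text
tip [0.5904 0.0245 0.1326] [ 0.0014 -0.0005 -0.0757]
move [-0.018   0.0078 -0.0366]
```

Emit:
{"method": "jog_arm", "body": {
  "deltas": [
    [-9,4,0,0,0,0],
    [-8.5,3.5,0,0,0,0],
    [0,0,-10,0,0,0],
    [0,0,-12,0,0,0],
    [0,0,-8,0,0,0],
    [0,0,0,0,0,0],
    [0,0,0,0,0,0]
  ]
}}

```text
time_s: 7.25
eef_pos: [0.5719, 0.0321, 0.1783]
eef_rot: [0.278, 0.961, -0.0, 0.0]
contact_force: [-0.4, 0.3, -1.3]
opening: 0.227
```

Run:
```python
from h import *
st=r.get_state(); print({k:np.round(v,4) for k,v in st.items() if k in('eef_pos','contact_force','time_s')})
p,q=st['eef_pos'],st['eef_rot']
im,d=eyes.grab_frame('wrist')
a=im[130:250,190:350,::-1]; cv2.imwrite('pics/w4c.png',cv2.resize(a,None,fx=4.2,fy=4.2,interpolation=cv2.INTER_CUBIC))
im,d=eyes.grab_frame('side')
a=im[100:220,190:290,::-1]; cv2.imwrite('pics/sd4c.png',cv2.resize(a,None,fx=4.8,fy=4.8,interpolation=cv2.INTER_CUBIC))
im,d=eyes.grab_frame('scene')
a=im[80:200,250:370,::-1]; cv2.imwrite('pics/sc4c.png',cv2.resize(a,None,fx=4.8,fy=4.8,interpolation=cv2.INTER_CUBIC))
```

```text
{'time_s': np.float64(7.25), 'eef_pos': array([0.5719, 0.0321, 0.1783]), 'contact_force': array([-0.3737,  0.2649, -1.3252])}
```

View pics/w4c.png

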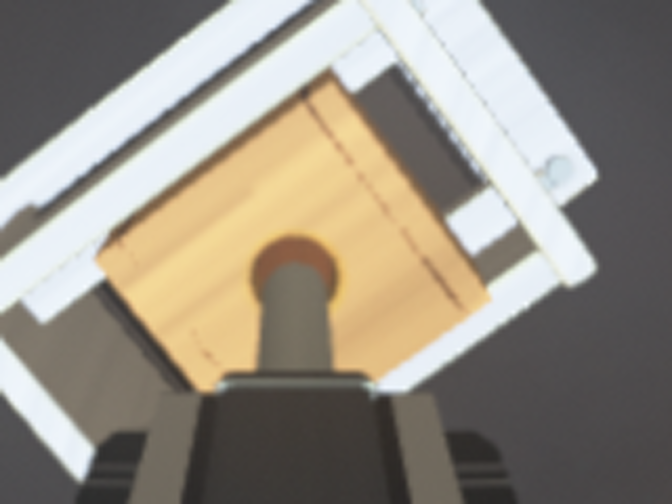

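View pics/sd4c.png

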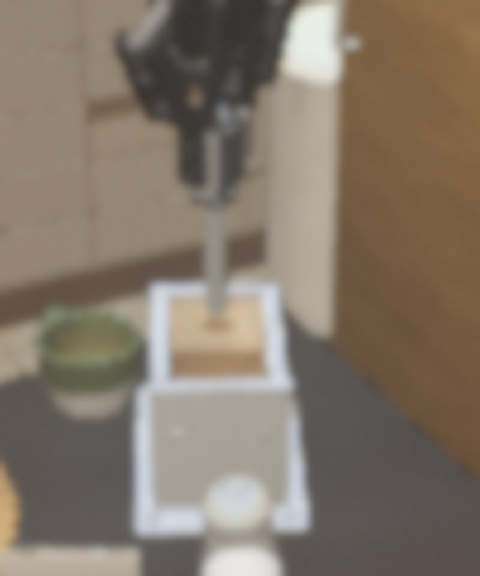

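View pics/sc4c.png

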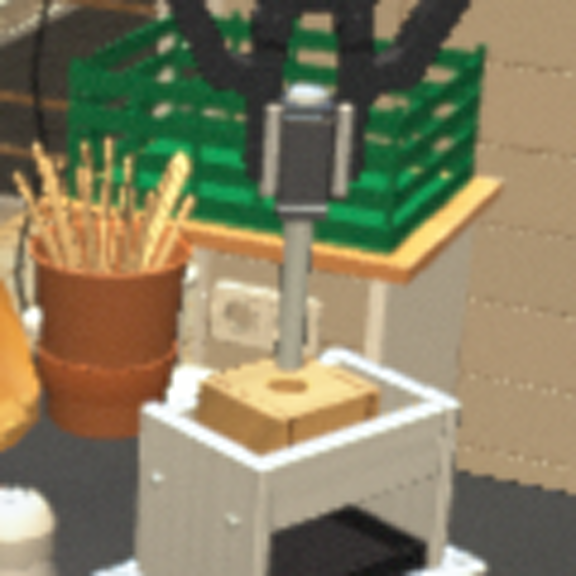

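The nose sits over the bore in all three views (bore at (295,275) in the wrist crop). Now I'll descend gently, watching the force.

Emit:
{"method": "jog_arm", "body": {
  "deltas": [
    [0,0,-3,0,0,0],
    [0,0,-2,0,0,0],
    [0,0,-2,0,0,0],
    [0,0,-1,0,0,0],
    [0,0,-1,0,0,0],
    [0,0,0,0,0,0]
  ]
}}

```text
time_s: 8.15
eef_pos: [0.5716, 0.0322, 0.1692]
eef_rot: [0.278, 0.961, -0.0, -0.0]
contact_force: [-0.3, 0.2, -1.8]
opening: 0.228
```

Emit:
{"method": "jog_arm", "body": {
  "deltas": [
    [0,0,-1,0,0,0],
    [0,0,-1,0,0,0],
    [0,0,-1,0,0,0],
    [0,0,0,0,0,0]
  ]
}}

```text
time_s: 8.65
eef_pos: [0.5715, 0.0322, 0.1662]
eef_rot: [0.278, 0.961, -0.0, -0.0]
contact_force: [-0.6, 0.2, -1.3]
opening: 0.222
```

Emit:
{"method": "jog_arm", "body": {
  "deltas": [
    [0,0,-1,0,0,0],
    [0,0,-1,0,0,0],
    [0,0,-1,0,0,0],
    [0,0,0,0,0,0]
  ]
}}

```text
time_s: 9.15
eef_pos: [0.5715, 0.0322, 0.1632]
eef_rot: [0.278, 0.961, -0.0, -0.0]
contact_force: [0.1, 1.0, -1.1]
opening: 0.221
```

Emit:
{"method": "jog_arm", "body": {
  "deltas": [
    [0,0,-1,0,0,0],
    [0,0,-1,0,0,0],
    [0,0,-1,0,0,0],
    [0,0,0,0,0,0]
  ]
}}

```text
time_s: 9.65
eef_pos: [0.5723, 0.0322, 0.1613]
eef_rot: [0.278, 0.961, 0.0, 0.001]
contact_force: [-1.4, 0.0, 6.3]
opening: 0.226
```

Emit:
{"method": "jog_arm", "body": {
  "deltas": [
    [0,0,-1,0,0,0],
    [0,0,-1,0,0,0],
    [0,0,0,0,0,0]
  ]
}}

```text
time_s: 10.02
eef_pos: [0.5722, 0.0322, 0.1594]
eef_rot: [0.278, 0.961, 0.0, 0.001]
contact_force: [-1.6, 0.0, 6.9]
opening: 0.223
```

Contact with the plug at about 10 mm deep and about 8 N, and it is moving. I'll keep pushing gently.

Emit:
{"method": "jog_arm", "body": {
  "deltas": [
    [0,0,-1,0,0,0],
    [0,0,-1,0,0,0],
    [0,0,-1,0,0,0],
    [0,0,-1,0,0,0],
    [0,0,-1,0,0,0],
    [0,0,0,0,0,0]
  ]
}}

```text
time_s: 10.78
eef_pos: [0.5722, 0.0322, 0.1544]
eef_rot: [0.278, 0.961, 0.0, 0.001]
contact_force: [-0.2, 0.0, 6.8]
opening: 0.229
```

Emit:
{"method": "jog_arm", "body": {
  "deltas": [
    [0,0,-1,0,0,0],
    [0,0,-1,0,0,0],
    [0,0,-1,0,0,0],
    [0,0,-1,0,0,0],
    [0,0,-1,0,0,0],
    [0,0,0,0,0,0]
  ]
}}

```text
time_s: 11.52
eef_pos: [0.5721, 0.0322, 0.1493]
eef_rot: [0.278, 0.961, 0.0, 0.001]
contact_force: [-1.8, -0.0, 6.6]
opening: 0.227
```

Emit:
{"method": "jog_arm", "body": {
  "deltas": [
    [0,0,-1,0,0,0],
    [0,0,-1,0,0,0],
    [0,0,-1,0,0,0],
    [0,0,-1,0,0,0],
    [0,0,-1,0,0,0],
    [0,0,0,0,0,0]
  ]
}}

```text
time_s: 12.28
eef_pos: [0.5719, 0.0322, 0.1441]
eef_rot: [0.278, 0.961, 0.0, 0.0]
contact_force: [-1.7, -0.3, 5.8]
opening: 0.229
```

Emit:
{"method": "jog_arm", "body": {
  "deltas": [
    [0,0,-1,0,0,0],
    [0,0,-1,0,0,0],
    [0,0,-1,0,0,0],
    [0,0,-1,0,0,0],
    [0,0,0,0,0,0]
  ]
}}

```text
time_s: 12.9
eef_pos: [0.5714, 0.0322, 0.1389]
eef_rot: [0.278, 0.961, -0.0, -0.0]
contact_force: [-0.2, 1.3, -1.8]
opening: 0.224
```

Force has dropped to free (−1.8 N), so the plug seems to have let go. I'll check before withdrawing.

Emit:
{"method": "jog_arm", "body": {
  "deltas": [
    [0,0,-1,0,0,0],
    [0,0,-1,0,0,0],
    [0,0,0,0,0,0],
    [0,0,0,0,0,0]
  ]
}}

```text
time_s: 13.4
eef_pos: [0.5716, 0.0322, 0.1373]
eef_rot: [0.278, 0.961, -0.0, 0.0]
contact_force: [0.4, -0.2, -1.5]
opening: 0.226
```

Run:
```python
from h import *
im,d=eyes.grab_frame('scene')
a=im[100:220,250:370,::-1]; cv2.imwrite('pics/sc5c.png',cv2.resize(a,None,fx=4.8,fy=4.8,interpolation=cv2.INTER_CUBIC))
```

```text
(no output)
```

View pics/sc5c.png

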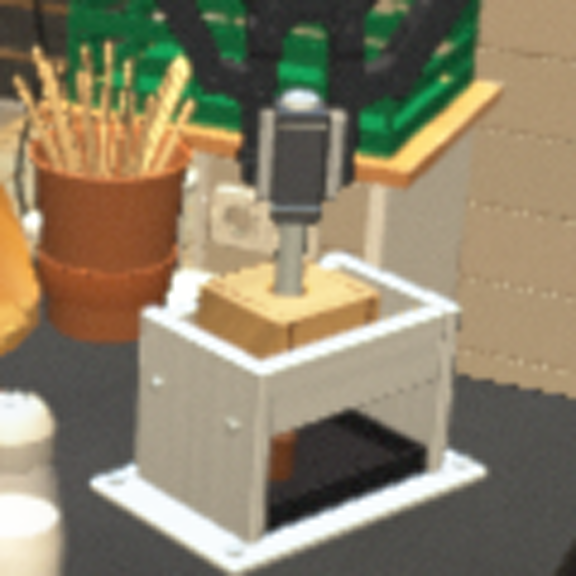

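The plug (brown, at (282,455) in the crop) stands in the tray. Withdrawing.

Emit:
{"method": "jog_arm", "body": {
  "deltas": [
    [0,0,4,0,0,0],
    [0,0,10,0,0,0],
    [0,0,14,0,0,0],
    [0,0,14,0,0,0],
    [0,0,14,0,0,0],
    [0,0,10,0,0,0],
    [0,0,5,0,0,0],
    [0,0,0,0,0,0]
  ]
}}

```text
time_s: 14.45
eef_pos: [0.5717, 0.0322, 0.2085]
eef_rot: [0.278, 0.961, 0.0, 0.0]
contact_force: [-0.2, 0.3, -2.1]
opening: 0.229
```

Emit:
{"method": "jog_arm", "body": {
  "deltas": [
    [2,20,0,0,0,0],
    [2,35,0,0,0,0],
    [2,37,0,0,0,0],
    [2,37,0,0,0,0],
    [2,37,0,0,0,0],
    [2,37,0,0,0,0],
    [2,35,0,0,0,0],
    [2,30,0,0,0,0],
    [1,21,0,0,0,0],
    [0,0,0,0,0,0],
    [0,0,0,0,0,0]
  ]
}}

```text
time_s: 15.82
eef_pos: [0.5883, 0.3207, 0.2079]
eef_rot: [0.278, 0.961, -0.0, -0.0]
contact_force: [-0.2, 0.2, -0.6]
opening: 0.226
```

Run:
```python
from h import *
np.set_printoptions(precision=4,suppress=True)
st=r.get_state(); p,q=st['eef_pos'],st['eef_rot']; print(p,q,st['contact_force'],st['time_s'])
W=R.from_quat(q).as_matrix()
im,d=eyes.grab_frame('wrist'); cv2.imwrite('pics/w6.png',im[...,::-1])
a=im[110:250,190:350,::-1]; cv2.imwrite('pics/w6c.png',cv2.resize(a,None,fx=4.2,fy=4.2,interpolation=cv2.INTER_CUBIC))
im,d=eyes.grab_frame('scene'); cv2.imwrite('pics/s6.png',im[...,::-1])
a=im[80:250,100:270,::-1]; cv2.imwrite('pics/s6c.png',cv2.resize(a,None,fx=3.4,fy=3.4,interpolation=cv2.INTER_CUBIC))
f=lambda P:np.round(((P[0]-190)*4.2,(P[1]-110)*4.2),1)
print(f(wproj(p,q,[.5894,.3212,.074])), f(wproj(p,q,p+[0,0,-.0757]+.006*W[:,0])))
```

```text
[0.5883 0.3207 0.2079] [ 0.2782  0.9605 -0.0005 -0.0003] [-0.2442  0.2306 -0.587 ] 15.825
[297.6 300.9] [292.5 339.3]
```

View pics/w6c.png

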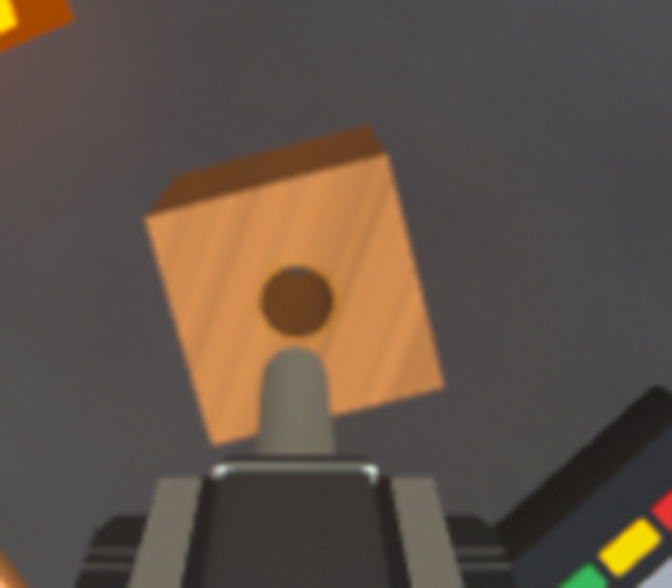

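View pics/s6c.png

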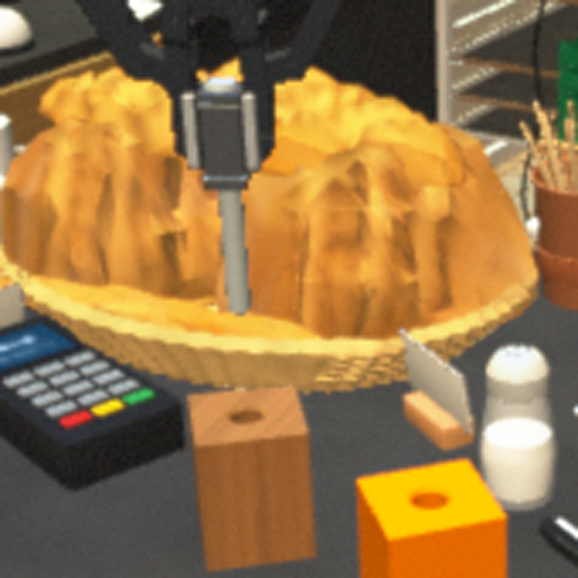

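Emit:
{"method": "jog_arm", "body": {
  "deltas": [
    [0.4,0.7,0,0,0,0],
    [0,0,-15,0,0,0],
    [0,0,-18,0,0,0],
    [0,0,-12,0,0,0],
    [0,0,-5,0,0,0],
    [0,0,0,0,0,0]
  ]
}}

```text
time_s: 16.68
eef_pos: [0.5888, 0.3218, 0.1577]
eef_rot: [0.278, 0.961, -0.0, -0.0]
contact_force: [0.9, -0.5, -0.7]
opening: 0.227
```

Emit:
{"method": "jog_arm", "body": {
  "deltas": [
    [0,0,-3,0,0,0],
    [0,0,-3,0,0,0],
    [0,0,-2,0,0,0],
    [0,0,-2,0,0,0],
    [0,0,-2,0,0,0],
    [0,0,-2,0,0,0],
    [0,0,0,0,0,0]
  ]
}}

```text
time_s: 17.55
eef_pos: [0.5889, 0.3218, 0.1441]
eef_rot: [0.278, 0.961, -0.0, -0.0]
contact_force: [-0.3, -0.1, -1.6]
opening: 0.226
```

Emit:
{"method": "jog_arm", "body": {
  "deltas": [
    [0,0,-6,0,0,0],
    [0,0,-8,0,0,0],
    [0,0,-8,0,0,0],
    [0,0,-8,0,0,0],
    [0,0,-8,0,0,0],
    [0,0,-8,0,0,0],
    [0,0,-4,0,0,0],
    [0,0,-3,0,0,0],
    [0,0,0,0,0,0]
  ]
}}

```text
time_s: 18.68
eef_pos: [0.589, 0.3219, 0.0912]
eef_rot: [0.278, 0.961, -0.0, -0.0]
contact_force: [-0.7, -0.0, -1.7]
opening: 0.226
```

Emit:
{"method": "jog_arm", "body": {
  "deltas": [
    [0,0,-2,0,0,0],
    [0,0,-2,0,0,0],
    [0,0,-1,0,0,0],
    [0,0,0,0,0,0]
  ]
}}

```text
time_s: 19.18
eef_pos: [0.5889, 0.3219, 0.0862]
eef_rot: [0.278, 0.961, -0.0, -0.0]
contact_force: [0.3, 0.5, -1.9]
opening: 0.22
```

Emit:
{"method": "jog_arm", "body": {
  "deltas": [
    [0,0,-1,0,0,0],
    [0,0,-1,0,0,0],
    [0,0,-0.5,0,0,0],
    [0,0,0,0,0,0]
  ]
}}

```text
time_s: 19.68
eef_pos: [0.589, 0.3219, 0.0838]
eef_rot: [0.278, 0.961, -0.0, 0.0]
contact_force: [0.4, 0.3, -3.1]
opening: 0.223
```

Emit:
{"method": "jog_arm", "body": {
  "deltas": [
    [0,0,-0.5,0,0,0],
    [0,0,0,0,0,0]
  ]
}}

```text
time_s: 19.92
eef_pos: [0.5891, 0.3219, 0.0837]
eef_rot: [0.278, 0.961, 0.0, 0.0]
contact_force: [-1.1, -1.2, 2.7]
opening: 0.227
```

Seated: the upward reaction appears at the same height as at the start. Releasing.

Emit:
{"method": "jog_arm", "body": {
  "deltas": [
    [0,0,0,0,0,0],
    [0,0,0,0,0,0],
    [0,0,0,0,0,0],
    [0,0,0,0,0,0],
    [0,0,0,0,0,0],
    [0,0,0,0,0,0]
  ],
  "grip": 1.0
}}

```text
time_s: 20.68
eef_pos: [0.589, 0.3219, 0.0833]
eef_rot: [0.278, 0.961, -0.0, -0.0]
contact_force: [-0.9, -0.5, -0.5]
opening: 1.001
```

Emit:
{"method": "jog_arm", "body": {
  "deltas": [
    [0,0,10,0,0,0],
    [0,0,20,0,0,0],
    [0,0,30,0,0,0],
    [0,0,35,0,0,0],
    [0,0,30,0,0,0],
    [0,0,20,0,0,0],
    [0,0,0,0,0,0],
    [0,0,0,0,0,0]
  ]
}}

```text
time_s: 21.68
eef_pos: [0.5884, 0.3216, 0.2274]
eef_rot: [0.278, 0.961, -0.001, -0.001]
contact_force: [-0.4, 1.1, 0.2]
opening: 0.998
```

Run:
```python
from h import *
im,d=eyes.grab_frame('wrist'); cv2.imwrite('pics/w7.png',im[...,::-1])
im,d=eyes.grab_frame('scene'); cv2.imwrite('pics/s7.png',im[...,::-1])
a=cv2.resize(im[150:280,140:275,::-1],(540,520),interpolation=cv2.INTER_CUBIC); cv2.imwrite('pics/s7c.png',a)
a=im[140:225,262:362,::-1]; cv2.imwrite('pics/s7d.png',cv2.resize(a,None,fx=6,fy=6,interpolation=cv2.INTER_CUBIC))
```

```text
(no output)
```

View pics/s7c.png

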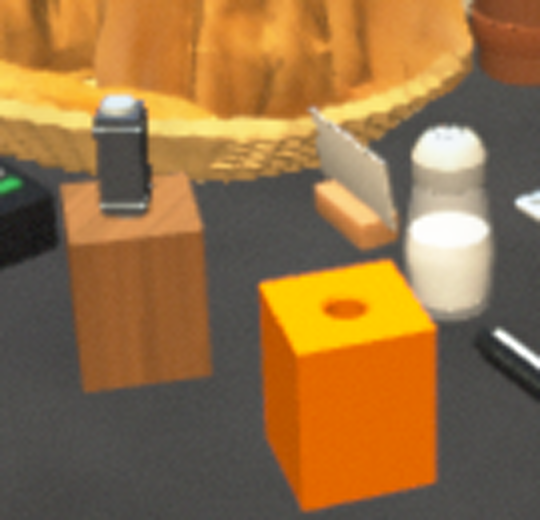

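View pics/s7d.png

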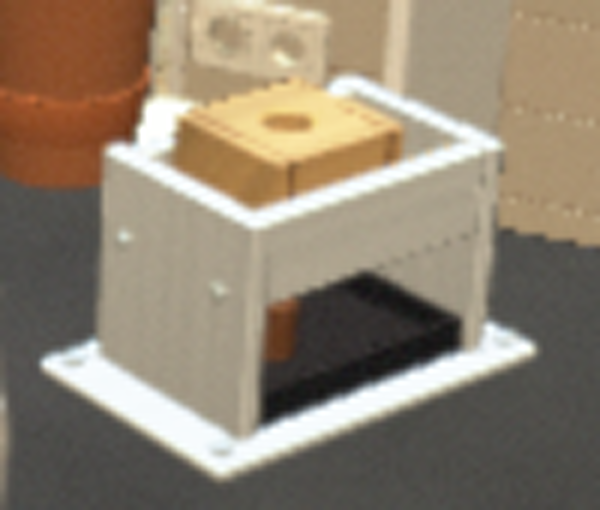

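View pics/w7.png

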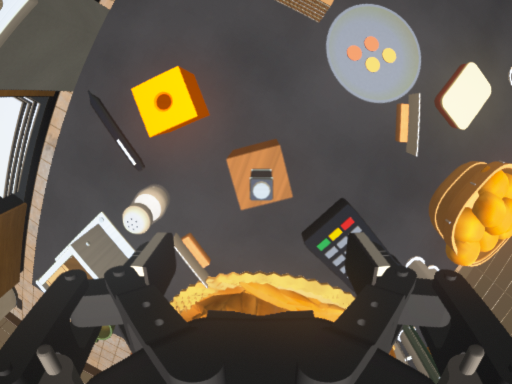

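The drift stands upright with its shoulder flat on the brown holder, at (262,185) in the wrist view. The plug stands in the tray at (280,330) in the stand crop, the foot is in place, the bystanders have not moved, and the gripper is clear.

```bash
python3 -c "
from cell import r
print(r.close_job())"
```

```text
the job is handed in; nothing more can be done
None
```

The broken post end is out of the foot and standing in the tray. The drift is back in its brown wooden holder, and the job was handed in at about 22 s of the 72 s allowed.

- **Finding the bore:** I placed the nose over the bore from the camera images. It went in without touching the foot, so no searching by feel was needed.
- **Pushing the plug:** The nose met the plug about 10 mm down. I pushed in 1 mm steps at about 7–9 N until the force dropped to nothing, around 34 mm deep.
- **Putting the drift back:** It slid in freely and took an upward force at the same height as when I first gripped it. It then looked upright, with its shoulder flat on the holder.
- **Last checks:** The pictures show the foot in place in the stand, and the sugar shaker, marker and price card where they started. The espresso cup was not checked in the final pictures; the arm and drift never went near it. The gripper was open and clear of everything.
- **Disagreement:** The scene camera's positions were 3–4 mm off the wrist camera's in x. I went by the wrist camera, and both insertions bore that out.

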